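# Shut the soap box against the rain

## Task

Close the soap box on the shelf against the rain: fold its upright hinged flap over the opening, press it flat, then push it along until its free edge is tucked all the way home beneath the retaining lip and stays down by itself. Work with the fingertips on the outside of the flap only: do not pinch it or touch the rubber pad on its inner side, and leave the lota, soap tray, bottle and comb where they stand.

Things in the scene. Friction and masses are not known exactly. Their poses are not given: they have to be found in the camera images.
- soap_box: Open-topped plain sheet-metal soap box screwed to the shelf, 144 (x) x 124 (y) x 55 mm high. Origin: centre of its underside, on the shelf; z up. Its +x points from the flap's hinge towards the lip, roughly away from the robot. The lip belongs to the front (+x) wall, which stands 65 mm high with its outer face at x = +72 mm; side walls are 3 mm thick, 55 mm high. The space behind the hinge (x below -75 mm) is free. Box +x lies within 0.5 rad of world +x.
- lip_mouth (a point): Middle of the retaining lip's mouth, fixed to the box at (48, 0, 62.5) mm of its frame. The lip is a 2.5 mm sheet over the full 124 mm width; its flat part reaches from box x = 54 to 69 mm, its underside 62.5 mm and top 65 mm above the shelf; towards the hinge its rim is flared up (45 degrees) to x = 47 mm and 70 mm above the shelf. The flap's edge goes beneath it with 4 mm to spare.
- rain_flap (a joint): Hinge angle of the flap (rad): 0 = lying flat over the box (stop), 1.57 = upright, more = leaning back away from the lip (stop at 2.1). It starts upright, 1.5 to 1.95. A springy hinge: let go short of the lip, it springs back up to 0.9 or more; holding it flat takes about 0.11 N m about the hinge, less its weight (90 g). It is held down only by the lip.
- flap_slide (a joint): How far the hinge rod has slid in its slots towards the lip (m): 0 = back (as it starts, at most 1 mm), 0.020 = stop, fully home. At 0 the flat flap's edge is 6 mm short of the lip's mouth; it comes under the lip's mouth at 0.006 and reaches the flat part of the lip at about 0.012. Stiff: takes about 5 N to slide and stays where left. If slid before the flap is flat, the flap's edge comes down on the lip or its flare instead of passing in front of it.
- flap_hinge (a point): Middle of the hinge rod (8 mm thick, along box y), 57 mm above the shelf, at box x = -63 mm when flap_slide is 0; moves with flap_slide. Its frame is parallel to the box's.
- flap_edge (a point): Middle of the flap's free edge, 105 mm from the hinge axis. The flap is a plain metal plate 105 x 124 x 3 mm, its mid-plane through the hinge axis. Site x points from the hinge to the edge, point z out of the outer side (up when flat; towards the robot side when upright).
- rib_foot (a point): Foot of the thumb rib on the flap's outer side, middle of its width, on the outer surface 75 mm from the hinge axis. The rib is 100 mm long (along the hinge) and stands 7 mm out of the plate; its face towards the hinge is square to the plate, so a fingertip set on the flap on the hinge side of the rib can push it towards the lip; its other side slopes away over 16 mm. Same axes as flap_edge.
- flap_pad: Black rubber sealing pad, 72 x 100 x 3 mm, glued to the flap's inner side (facing the lip when upright, down into the box when flat), 15 to 87 mm from the hinge axis. Not to be touched. Origin: on the hinge axis, axes as flap_edge.
- lota: Stainless steel lota (round water pot), 104 mm across, 95 mm high, loose. Origin: centre of its underside.
- soap_tray: Red ceramic open soap tray, 120 x 85 x 24 mm, loose, empty. Origin: centre of its underside.
- bottle: Glass bottle with twist cap, 56 mm across, 150 mm high, loose. Origin: centre of its underside.
- comb: Black plastic comb, 150 x 34 x 5 mm, lying flat, loose. Origin: middle of its underside, long along its x.
Things that resemble listed ones, but are neither listed nor needed, are in the scene too. Leave any green look-alike of the soap_box alone.

How it is judged:
On the way, in this order (a step that is already met when the one before it is completed fails the run):
1. the flap is folded down over the box before it is slid home (hinge below 0.3 rad, slid under 12 mm) (value of joint rain_flap below 0.3 rad and value of joint flap_slide below 0.012 m).
2. its edge is tucked beneath the lip (value of joint rain_flap below 0.08 rad and value of joint flap_slide above 0.014 m), for 0.2 s.
At the end, for the whole second after the job is handed in: The flap lies folded over the box (hinge angle below 0.08 rad) at rest, slid at least 14 of its 20 mm towards the lip, so that its edge is held beneath the lip with nothing touching it; lota, tray, bottle and comb each within 30 mm of where they stood (all of step 2 and velocity of joint rain_flap between -0.1 and 0.1 rad/s and distance of each of lota, soap_tray, bottle, comb from where it was at the start of the episode below 0.03 m).
It fails at once if the fingers touched the rubber pad on the flap's inner side (flap pinched or pulled) (contact force between the fingers and flap_pad above 0.5 N).
It fails at once if the lota was lifted, carried or knocked away (distance of lota from where it was at the start of the episode above 0.03 m).
It fails at once if the soap_tray was lifted, carried or knocked away (distance of soap_tray from where it was at the start of the episode above 0.03 m).
It fails at once if the bottle was lifted, carried or knocked away (distance of bottle from where it was at the start of the episode above 0.03 m).
It fails at once if the comb was lifted, carried or knocked away (distance of comb from where it was at the start of the episode above 0.03 m).
It also fails if it takes over 38 s, if anything falls off the work surface, if the arm or the gripper's body presses on something with over 40 N, if the wrist force passes 120 N, or if a joint passes its speed limit or range.

## Robot

A 6-joint arm with a two-finger parallel gripper is mounted at the origin on the work surface. World frame = base frame: x ahead of the robot, y to its left, z up, the work surface at z = 0. Lengths are in m, angles in rad, forces in N, time in s.
With the tool pointing down it reaches from about 0.325 to 0.85 m from the base axis. Payload 15.5 kg.
Tool frame: the origin (TCP) lies at the very end of the fingers, on their centre line; the grasp point (between the pads) lies ctrl.grip_point_offset behind it (ctrl.grip_point_offset is the distance from the TCP to the grasp point, in m); z points along the fingers, y is the direction in which the jaws open and shut (so a half turn about z gives the same grasp; the last joint's range is limited). The gripper opens to 91 mm and grips with 3 to 60 N. Pads are 32 mm wide; open, the fingers measure 118 mm over their backs; the gripper's body (76 mm by 178 mm) begins 60 mm behind the grasp point.
Start: joints at [-1.345, 0.494, 1.345, -0, 1.302, -0.096], TCP at [0.198, -0.593, 0.214] pointing down, gripper open.
Joint ranges: [-2.91, 2.91], [-0.82, 2.16], [0.22, 2.67], [-1.22, 4.37], [0.12, 2.79], [-3.08, 3.08]. Speed limits (rad/s): [1.89, 1.89, 2.57, 3.01, 3.01, 3.01].

## Interface

Orientations are given as a rotation vector (axis times angle).
In Python, from station import ctrl gives the robot as it stands.
- The arm moves only by the tool apply_moves, never from a script. Its argument "commands" is a list of rows, each an object with "dp": the shift along the tool's x, y, z in units of 40 mm (1.0 is 40 mm), a list of three; "twist": the turn about the tool's z in units of 5 degrees (1.0 is 5 degrees). A call has 1 to 20 rows; each row is the pose to reach, as a shift and turn from the pose commanded when the call began, along the tool's axes at that moment; what a row does not reach only later rows make up. A row lasts 1/8 s, in which the tool goes at most 62.5 mm and 10.7 degrees, less where a joint would pass 70% of its speed; a pose out of reach is approached as far as the arm can. A call with a gripper value outside its range is refused whole. "gripper" is the finger opening in mm, from 0 to 91.2, set as the call begins (left out, the last holds). The fingers move at their own pace and stop on an object; "force" is the grip in N (left out, the last holds). Time passes only in rows, so rows that repeat a pose let the fingers close. It gives the time, the measured TCP pose, the force and the opening at its end, in the units of the state.
- ctrl.get_state(): the state, without advancing time (a new reading comes with each control period).
- ctrl.grab_frame(name): name is "scene" or "top"; returns (picture, depth): 400x640x3 uint8, red, green, blue; 400x640 float32, m along the optical axis (not along the pixel's ray), 0 where there is no reading.
- ctrl.calibration(name): a dict with "fov_y" (degrees; the focal length in pixels is half the picture's height over the tangent of half this angle, whatever the lens; pixels are square), "cx", "cy" (the principal point, pixels), "k1" (the pictures are not rectified: a ray, as slopes to the right and down, at radius r is drawn at 1 + k1 r^2 times it, then the intrinsics apply), "origin" and "rotation" of the camera in the world. Camera axes: x right, y down, z forward; pixel columns grow to the right and rows downward; lengths in m; the calibration is good to about 2 mm. A picture is of the moment at which its call begins. calibration takes no time and is no camera call.
- ctrl.job_done(): hands the job in, once; it reports no verdict.
The state is a dict: "time_s": time; "q": joint angles; "joint_vel": joint speeds; "effort": joint torques, N m; "ee_pos": TCP position; "orientation": TCP orientation; "wrist_force": force on the tool from outside, world axes, zero at the start; "wrist_torque": the same for the moment, N m; "width": finger opening in m.
Only numpy, scipy, OpenCV 4.12 (cv2) and the standard library are available. Lean on these libraries where they do the work, as an engineer would, in place of code of your own. Each camera call takes 0.05 s, during which the arm holds its last target. There are 200 camera calls.

## Working session

There is one attempt and no reset: what is moved stays moved. The work goes in short steps, Python scripts to look and compute and a tool call to move; the robot and the scene stay as the last step left them, time stands still between calls to the robot, and variables do not carry over. Pictures are saved under pics/ and viewed, about 8 in all and at most 12, crops included, and the job is handed in when it is done.

Besides the shell and the picture viewer there is one more tool, called after "Emit:" as a command line: name --argument value ..., lists and objects as JSON in quotes. apply_moves: Moves the arm, as the interface text tells. Its arguments: {"type":"object","properties":{"commands":{"type":"array"},"gripper":{"type":"number"},"force":{"type":"number"}},"required":["commands"]}

```bash
mkdir -p pics; ls; cat > h.py <<'E'
import numpy as np, cv2
from station import ctrl
def cam(n):
    c=ctrl.calibration(n); f=200/np.tan(np.radians(c['fov_y'])/2)
    return c,f
def points(n,depth):
    "world xyz per pixel from depth"
    c,f=cam(n); K=np.array([[f,0,c['cx']],[0,f,c['cy']],[0,0,1]])
    v,u=np.mgrid[0:400,0:640].astype(np.float32)
    s=rays(n,np.stack([u.ravel(),v.ravel()],1))
    P=s*depth.ravel()[:,None]
    return (P@np.array(c['rotation']).T+np.array(c['origin'])).reshape(400,640,3)
def rays(n,uv):
    c,f=cam(n); d=(np.asarray(uv,float)-[c['cx'],c['cy']])/f
    s=d.copy()
    for _ in range(20): s=d/(1+c['k1']*(s**2).sum(1,keepdims=True))
    return np.c_[s,np.ones(len(s))]
def onplane(n,uv,z):
    c,f=cam(n); R=np.array(c['rotation']);o=np.array(c['origin'])
    w=rays(n,uv)@R.T
    return o+w*((z-o[2])/w[:,2])[:,None]
def proj(n,P):
    c,f=cam(n); q=(np.asarray(P,float)-c['origin'])@np.array(c['rotation'])
    s=q[:,:2]/q[:,2:]; s=s*(1+c['k1']*(s**2).sum(1,keepdims=True))
    return s*f+[c['cx'],c['cy']]
E
python3 - <<'E'
from h import *
for n in('scene','top'):
    p,d=ctrl.grab_frame(n); np.savez(f'pics/{n}0.npz',p=p,d=d); cv2.imwrite(f'pics/{n}0.png',p[:,:,::-1]); c=ctrl.calibration(n); print(n,c['fov_y'],c['cx'],c['cy'],c['k1'],c['origin'],np.round(c['rotation'],3).tolist(),(d>0).mean())
print(ctrl.get_state(),ctrl.grip_point_offset)
E
```

```text
pics
scene 57.84409989261469 319.55727882056476 202.40267875580574 0.010967391536003446 [0.99568373 0.29848482 0.79768208] [-1.284, -2.428, 0.755] 0.99616796875
top 57.32189291806353 312.3995727993869 199.0116945886452 -0.059747569105575084 [0.4744706  0.01139298 1.05308131] [-2.194, 2.174, -0.123] 0.99626171875
{'time_s': 0.1, 'q': array([-1.34448227e+00,  4.94111737e-01,  1.34606026e+00, -1.29243500e-05,
        1.30251815e+00, -9.54899167e-02]), 'joint_vel': array([ 0.00064828, -0.00146344,  0.00158592,  0.00091847,  0.00036375,
        0.00020609]), 'effort': array([ 2.58697073e-04, -8.80238628e+01, -3.82546127e+01,  7.07216375e-02,
        4.82069724e-02, -3.44426030e-05]), 'ee_pos': array([ 0.19760118, -0.59257755,  0.21340671]), 'orientation': array([-3.09993221e+00, -5.03140186e-01,  1.32169808e-04]), 'wrist_force': array([-0.71264072, -0.01700942, -0.81822611]), 'wrist_torque': array([ 0.06621317, -0.00779322, -0.01541771]), 'width': 0.09072458432855368} 0.0188
```

View pics/scene0.png

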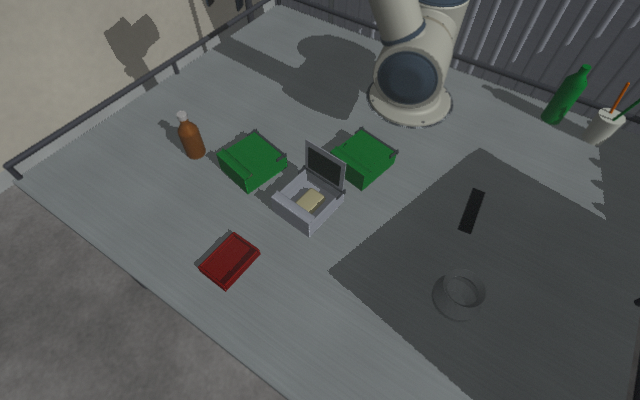

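View pics/top0.png

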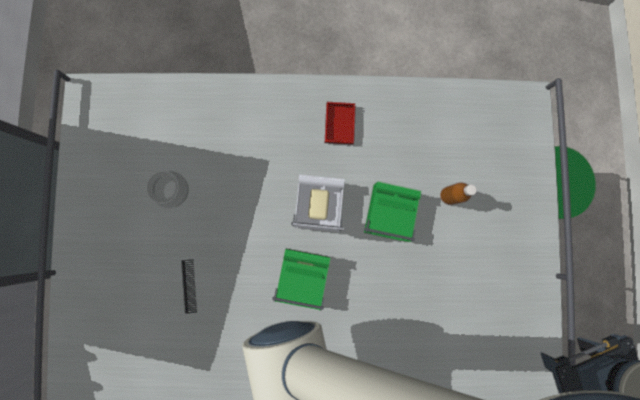

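The top view shows the grey box at about (320,202), with the lip along its upper edge (row ~180) and the flap edge-on at row ~225. Green look-alikes sit at (393,210) and (303,278). In the scene view, the box is at (310,200) with the flap pad at (325,165). Next I measure the box with depth.

```bash
sed -i "s/    c=ctrl.calibration(n); f=/    c=dict(ctrl.calibration(n)); c['rotation']=cv2.Rodrigues(np.array(c['rotation'],float))[0]; f=/" h.py
python3 - <<'E'
from h import *
for n,(u0,u1,v0,v1) in {'top':(280,362,165,245),'scene':(265,360,135,245)}.items():
    a=np.load(f'pics/{n}0.npz'); P=points(n,a['d']); hsv=cv2.cvtColor(a['p'],cv2.COLOR_RGB2HSV)
    m=np.zeros((400,640),bool); m[v0:v1,u0:u1]=1
    m&=~((hsv[...,1]>100)&(abs(hsv[...,0].astype(int)-60)<20))
    print(n,'table z',np.median(P[300:320,330:400,2] if n=='scene' else P[150:165,200:300,2]))
    for lo,hi in((.045,.059),(.06,.075),(.08,.20)):
        k=m&(P[...,2]>lo)&(P[...,2]<hi); q=P[k]
        if len(q)<5: continue
        r=cv2.minAreaRect(q[:,:2].astype(np.float32)); print(lo,len(q),'mean',q.mean(0).round(4),'min',q.min(0).round(4),'max',q.max(0).round(4),'rect',np.round(r[0],4),np.round(r[1],4),round(r[2],1))
    k=m&(P[...,2]>.085)&(P[...,2]<.2); q=P[k]
    if len(q)>20:
        c=q.mean(0); w,v=np.linalg.eigh(np.cov((q-c).T)); print('flap normal',v[:,0].round(3),'sd',np.sqrt(w).round(4))
    big=cv2.resize(a['p'][v0:v1,u0:u1,::-1],None,fx=6 if n=='top' else 5,fy=6 if n=='top' else 5,interpolation=cv2.INTER_CUBIC); cv2.imwrite(f'pics/{n}_c.png',big)
t=cv2.imread('pics/top_c.png'); s=cv2.imread('pics/scene_c.png'); H=max(t.shape[0],s.shape[0])
t=cv2.resize(t,None,fx=.75,fy=.75); s=cv2.resize(s,None,fx=.85,fy=.85);H=max(t.shape[0],s.shape[0])
cv2.imwrite('pics/crop.png',np.hstack([cv2.copyMakeBorder(x,0,H-x.shape[0],0,0,0) for x in(t,s)]))
E
```

```text
top table z -0.0004575490281968353
0.045 122 mean [ 0.5409 -0.0285  0.0541] min [ 0.4823 -0.0906  0.0454] max [0.6074 0.0459 0.0589] rect [ 0.5449 -0.026 ] [0.1365 0.1158] 85.3
0.06 423 mean [ 0.608  -0.0311  0.065 ] min [ 0.4823 -0.0952  0.0603] max [0.6313 0.0483 0.0728] rect [ 0.5578 -0.0253] [0.1351 0.1389] 84.4
0.08 198 mean [ 0.4897 -0.0221  0.1484] min [ 0.4815 -0.0822  0.1317] max [0.4982 0.0397 0.1647] rect [ 0.4898 -0.0212] [0.1222 0.0126] 86.7
flap normal [ 0.987 -0.07  -0.145] sd [0.003  0.0089 0.0319]
scene table z -0.001363600791367492
0.045 452 mean [ 0.5505 -0.0408  0.0532] min [ 0.3099 -0.2306  0.045 ] max [0.6325 0.0515 0.059 ] rect [ 0.503  -0.0426] [0.2934 0.2517] 39.0
0.06 645 mean [ 0.5842 -0.0277  0.0645] min [ 0.4062 -0.2243  0.06  ] max [0.6323 0.0509 0.0746] rect [ 0.5129 -0.0539] [0.2912 0.1971] 41.7
0.08 1002 mean [ 0.4945 -0.0151  0.1241] min [ 0.4834 -0.0809  0.08  ] max [0.5019 0.0441 0.1621] rect [ 0.4935 -0.0186] [0.1256 0.0113] 85.4
flap normal [ 0.994 -0.087  0.071] sd [0.0016 0.0225 0.0361]
```

View pics/crop.png

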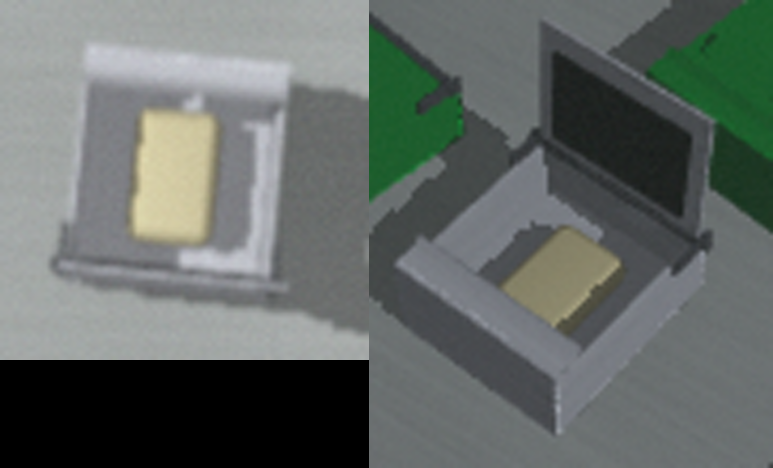

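```bash
python3 - <<'E'
from h import *
for n,(u0,u1,v0,v1) in {'top':(290,350,168,240),'scene':(270,350,135,240)}.items():
    a=np.load(f'pics/{n}0.npz'); P=points(n,a['d']); sat=cv2.cvtColor(a['p'],cv2.COLOR_RGB2HSV)[...,1]
    m=np.zeros((400,640),bool); m[v0:v1,u0:u1]=1; m&=sat<90
    k=m&(P[...,2]>.061)&(P[...,2]<.075)&(P[...,0]>.58)
    q=P[k]; r=cv2.minAreaRect(q[:,:2].astype(np.float32)); print(n,'lip',len(q),np.round(r[0],4),np.round(r[1],4),round(r[2],2), 'z',np.percentile(q[:,2],[5,50,95]).round(4))
    # robust yaw from front edge: max x per y-bin
    yb=np.arange(q[:,1].min()+.006,q[:,1].max()-.006,.006); f=np.array([(y,q[abs(q[:,1]-y)<.004][:,0].max(),q[abs(q[:,1]-y)<.004][:,0].min()) for y in yb])
    print(' front fit',np.polyfit(f[:,0],f[:,1],1).round(4),'rear',np.polyfit(f[:,0],f[:,2],1).round(4),'y range',q[:,1].min().round(4),q[:,1].max().round(4))
    k=m&(P[...,2]>.075)&(P[...,2]<.16); q=P[k]
    A=np.c_[q[:,1:],np.ones(len(q))]; w=np.ones(len(q))
    for _ in range(5):
        s=np.linalg.lstsq(A*w[:,None],q[:,0]*w,rcond=None)[0]; w=(abs(A@s-q[:,0])<.003).astype(float)
    print(' flap x = a y + b z + c',s.round(4),'inl',w.mean(),'x at y=-.02,z=.057',s@[-.02,.057,1],'y range',np.percentile(q[:,1],[1,99]),'ztop',q[:,2].max())
E
```

```text
top lip 394 [ 0.614  -0.0325] [0.124 0.025] 84.87 z [0.062  0.0648 0.0701]
 front fit [0.0866 0.6285] rear [0.089  0.6054] y range -0.0952 0.0282
 flap x = a y + b z + c [0.0605 0.2764 0.4486] inl 0.6878980891719745 x at y=-.02,z=.057 0.4631664226597989 y range [-0.07223735  0.02784242] ztop 0.15995924053677424
scene lip 470 [ 0.6148 -0.0287] [0.1233 0.0268] 85.66 z [0.0617 0.0641 0.0679]
 front fit [0.0866 0.6296] rear [0.0767 0.6049] y range -0.0904 0.0334
 flap x = a y + b z + c [ 0.0888 -0.0673  0.5043] inl 0.9297725024727992 x at y=-.02,z=.057 0.49871938529464394 y range [-0.07943053  0.04352051] ztop 0.15997112570390726
```

Emit:
apply_moves --commands '[{"dp": [2.7, -2.9, 0], "twist": 1.2}, {"dp": [5.3, -5.8, 0], "twist": 2.4}, {"dp": [8, -8.7, 0], "twist": 3.6}, {"dp": [10.67, -11.61, 0], "twist": 4.68}, {"dp": [10.67, -11.61, 0], "twist": 4.68}, {"dp": [10.67, -11.61, 0], "twist": 4.68}, {"dp": [10.67, -11.61, 0], "twist": 4.68}, {"dp": [10.67, -11.61, 0], "twist": 4.68}, {"dp": [10.67, -11.61, 0], "twist": 4.68}, {"dp": [10.67, -11.61, 0], "twist": 4.68}, {"dp": [10.67, -11.61, 0], "twist": 4.68}, {"dp": [10.67, -11.61, 0], "twist": 4.68}, {"dp": [10.67, -11.61, 0], "twist": 4.68}, {"dp": [10.67, -11.61, 0], "twist": 4.68}, {"dp": [10.67, -11.61, 0], "twist": 4.68}]' --gripper 0 --force 20

```text
time_s: 1.98
ee_pos: [0.4555, -0.0181, 0.214]
orientation: [3.139, -0.138, 0.0]
wrist_force: [0.1, -1.2, 0.1]
width: 0.0004
```

Emit:
apply_moves --commands '[{"dp": [0, 0, 1.2]}, {"dp": [0, 0, 2.4]}, {"dp": [0, 0, 2.4]}]'

```text
$.commands[0]: bad value
```

```bash
python3 - <<'E'
from h import *
s=ctrl.get_state(); print(s['ee_pos'],s['wrist_force'])
p,d=ctrl.grab_frame('scene'); t,e=ctrl.grab_frame('top')
np.savez('pics/s1.npz',p=p,d=d)
a=cv2.resize(p[95:245,250:390,::-1],None,fx=4,fy=4,interpolation=cv2.INTER_CUBIC)
cv2.imwrite('pics/s1.png',a)
E
```

```text
[ 0.45552023 -0.0181155   0.21395208] [ 0.11728241 -1.17404704  0.12527286]
```

View pics/s1.png

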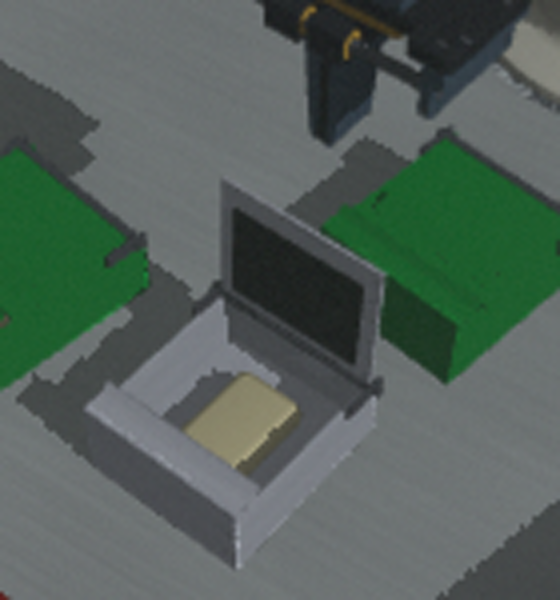

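The gripper hovers behind the flap with closed fingertips at about (335,140) in the crop. The move was refused because it needs an explicit twist, so I add it.

Emit:
apply_moves --commands '[{"dp": [0, 0, 1.2], "twist": 0}, {"dp": [0, 0, 2.4], "twist": 0}, {"dp": [0, 0, 2.4], "twist": 0}, {"dp": [0.15, 0, 2.4], "twist": 0}, {"dp": [0.3, 0, 2.4], "twist": 0}, {"dp": [0.3, 0, 2.4], "twist": 0}]'

```text
time_s: 2.82
ee_pos: [0.469, -0.0186, 0.1191]
orientation: [3.138, -0.136, 0.004]
wrist_force: [-0.5, 0.3, 1.0]
width: 0.0005
```

Emit:
apply_moves --commands '[{"dp": [0.28, 0, 0.0], "twist": 0}, {"dp": [0.565, 0, 0.03], "twist": 0}, {"dp": [0.75, 0, 0.09], "twist": 0}, {"dp": [0.94, 0, 0.18], "twist": 0}, {"dp": [1.11, 0, 0.29], "twist": 0}, {"dp": [1.27, 0, 0.415], "twist": 0}, {"dp": [1.4, 0, 0.57], "twist": 0}, {"dp": [1.525, 0, 0.73], "twist": 0}, {"dp": [1.59, 0, 0.85], "twist": 0}, {"dp": [1.645, 0, 0.97], "twist": 0}, {"dp": [1.645, 0, 0.97], "twist": 0}]'

```text
time_s: 4.2
ee_pos: [0.5331, -0.0241, 0.0788]
orientation: [-3.139, 0.136, 0.001]
wrist_force: [-0.2, 0.2, 0.5]
width: 0.0007
```

```bash
python3 - <<'E'
from h import *
s=ctrl.get_state(); print(s['ee_pos'],s['wrist_force'])
p,d=ctrl.grab_frame('scene')
np.savez('pics/s2.npz',p=p,d=d)
cv2.imwrite('pics/s2.png',cv2.resize(p[95:245,250:390,::-1],None,fx=4,fy=4,interpolation=cv2.INTER_CUBIC))
E
```

```text
[ 0.53312515 -0.02407755  0.07876967] [-0.24913302  0.18329498  0.46132449]
```

View pics/s2.png

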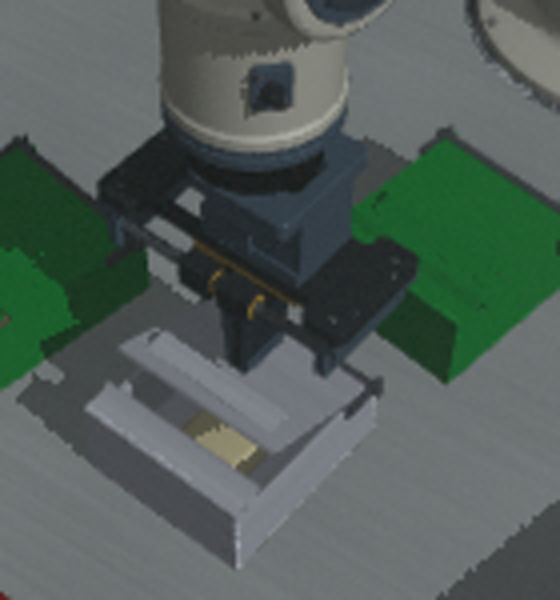

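The flap is at about 20°. The fingertip, at (240,365) in the crop, rests on the plate on the hinge side of the rib. Next I press it flat.

Emit:
apply_moves --commands '[{"dp": [0.04, 0, 0.13], "twist": 0}, {"dp": [0.08, 0, 0.26], "twist": 0}, {"dp": [0.1, 0, 0.39], "twist": 0}, {"dp": [0.1, 0, 0.48], "twist": 0}, {"dp": [0.1, 0, 0.52], "twist": 0}, {"dp": [0.1, 0, 0.55], "twist": 0}, {"dp": [0.1, 0, 0.55], "twist": 0}]'

```text
time_s: 5.12
ee_pos: [0.5374, -0.0245, 0.0579]
orientation: [3.139, -0.136, 0.001]
wrist_force: [-3.1, -0.9, 19.3]
width: 0.0004
```

```bash
python3 - <<'E'
from h import *
p,d=ctrl.grab_frame('scene'); P=points('scene',d)
B=np.array([.5551,-.0254,0]); c,s=np.cos(-.0865),np.sin(-.0865)
Q=(P-B)@np.array([[c,s,0],[-s,c,0],[0,0,1]]).T
print(ctrl.get_state()['wrist_force'])
for y in(-.045,.045):
    k=(abs(Q[...,1]-y)<.012)&(Q[...,2]>.03)&(Q[...,2]<.085)&(abs(Q[...,0])<.08)
    q=Q[k]
    for x in np.arange(-.06,.075,.006):
        z=q[abs(q[:,0]-x)<.003][:,2]
        if len(z)>3: print(y,round(x*1000),len(z),np.percentile(z,[10,50,90]).round(4)*1000)
E
```

```text
[-2.69377846e+00 -1.46245166e-02  1.86916164e+01]
-0.045 -30 7 [55.1 56.5 59. ]
-0.045 -24 17 [54.6 56.4 57.8]
-0.045 -18 15 [54.9 56.7 58. ]
-0.045 -12 19 [56.1 57.3 59.1]
-0.045 -6 16 [55.1 56.4 57.4]
-0.045 0 18 [54.4 56.9 58.1]
-0.045 6 14 [55.4 56.8 57.9]
-0.045 12 10 [54.8 58.1 63.2]
-0.045 18 20 [56.9 61.4 65.1]
-0.045 24 20 [55.9 58.1 60.2]
-0.045 30 19 [54.4 56.8 57.6]
-0.045 36 19 [54.4 55.8 57.7]
-0.045 42 6 [55.3 56.2 58.4]
-0.045 48 12 [65.7 67.8 68.5]
-0.045 54 22 [61.6 64.8 66.9]
-0.045 60 22 [62.  63.5 65.1]
-0.045 66 16 [61.8 63.5 64.9]
-0.045 72 57 [33.6 49.7 63.6]
0.045 -60 6 [57.5 58.8 61. ]
0.045 -54 6 [55.7 57.3 58.8]
0.045 -48 7 [54.9 57.3 58.2]
0.045 -42 6 [55.1 55.6 56.7]
0.045 -36 6 [54.  55.6 56.5]
0.045 -30 10 [55.8 57.  57.8]
0.045 -24 22 [54.9 56.7 57.6]
0.045 -18 17 [55.3 56.2 57.4]
0.045 -12 17 [55.3 56.3 57.6]
0.045 -6 18 [55.9 56.5 57.8]
0.045 0 21 [55.  56.4 57.4]
0.045 6 19 [54.6 56.3 58.1]
0.045 12 13 [56.1 58.9 63.8]
0.045 18 21 [55.5 62.1 63.7]
0.045 24 27 [55.7 58.6 61.8]
0.045 30 19 [54.9 56.5 58.5]
0.045 36 21 [55.4 56.5 57.7]
0.045 42 8 [55.3 56.4 57.4]
0.045 48 17 [64.3 67.4 69. ]
0.045 54 25 [62.4 64.2 66.4]
0.045 60 20 [60.8 62.8 64.7]
0.045 66 21 [62.3 64.  65. ]
0.045 72 64 [34.1 50.  63.4]
```

The flap is flat: its outer surface is level at both sides and below the lip, and the rib is at box x ≈ 12–28. Next I push along, with less down force.

Emit:
apply_moves --commands '[{"dp": [0.1, 0, -0.015], "twist": 0}, {"dp": [0.2, 0, -0.015], "twist": 0}, {"dp": [0.3, 0, -0.015], "twist": 0}, {"dp": [0.4, 0, -0.015], "twist": 0}, {"dp": [0.5, 0, -0.015], "twist": 0}, {"dp": [0.6, 0, -0.015], "twist": 0}, {"dp": [0.7, 0, -0.015], "twist": 0}, {"dp": [0.7, 0, -0.015], "twist": 0}]'

```text
time_s: 6.18
ee_pos: [0.5641, -0.0267, 0.058]
orientation: [-3.139, 0.136, 0.003]
wrist_force: [-6.9, -0.3, 12.7]
width: -0.0001
```

Emit:
apply_moves --commands '[{"dp": [0.06, 0, 0], "twist": 0}, {"dp": [0.12, 0, 0], "twist": 0}, {"dp": [0.18, 0, 0], "twist": 0}, {"dp": [0.22, 0, 0], "twist": 0}, {"dp": [0.26, 0, 0], "twist": 0}, {"dp": [0.26, 0, 0], "twist": 0}]'

```text
time_s: 6.92
ee_pos: [0.5704, -0.0272, 0.0572]
orientation: [-3.138, 0.135, 0.015]
wrist_force: [-23.5, 0.9, 20.3]
width: 0.0005
```

```bash
python3 - <<'E'
from h import *
p,d=ctrl.grab_frame('scene'); P=points('scene',d)
B=np.array([.5551,-.0254,0]); c,s=np.cos(-.0865),np.sin(-.0865)
Q=(P-B)@np.array([[c,s,0],[-s,c,0],[0,0,1]]).T
for y in(-.04,.04):
    q=Q[(abs(Q[...,1]-y)<.012)&(Q[...,2]>.03)&(Q[...,2]<.085)&(abs(Q[...,0])<.08)]
    for x in np.arange(0,.07,.004):
        z=q[abs(q[:,0]-x)<.003][:,2]
        if len(z)>3: print(y,round(x*1000),len(z),np.percentile(z,[10,50,90]).round(4)*1000)
cv2.imwrite('pics/s3.png',cv2.resize(p[95:245,250:390,::-1],None,fx=4,fy=4,interpolation=cv2.INTER_CUBIC))
E
```

```text
-0.04 8 8 [54.1 56.6 57.8]
-0.04 12 18 [54.9 56.7 57.7]
-0.04 16 18 [55.1 56.4 57.6]
-0.04 20 19 [55.  56.4 58.2]
-0.04 24 20 [55.2 55.9 57.7]
-0.04 28 8 [55.3 55.9 57.8]
-0.04 32 10 [61.3 63.3 64.3]
-0.04 36 21 [59.  61.5 64.2]
-0.04 40 20 [59.  60.5 62.6]
-0.04 44 7 [59.8 60.8 61.1]
-0.04 48 15 [65.7 67.4 69.1]
-0.04 52 23 [62.4 65.7 68.1]
-0.04 56 18 [62.5 63.8 65.8]
-0.04 60 20 [62.1 63.7 65.1]
-0.04 64 18 [61.4 62.6 63.6]
-0.04 68 29 [42.9 61.6 64.2]
0.04 0 6 [55.  55.5 58.2]
0.04 4 10 [54.5 55.5 57.1]
0.04 8 12 [54.5 56.1 57. ]
0.04 12 18 [54.4 56.6 57.4]
0.04 16 16 [54.8 56.6 58.9]
0.04 20 18 [55.3 56.5 57.5]
0.04 24 20 [55.  55.8 56.9]
0.04 28 12 [55.2 55.8 57.3]
0.04 32 12 [59.1 62.5 64.5]
0.04 36 26 [58.7 62.5 64.5]
0.04 40 25 [58.  60.4 62.7]
0.04 44 11 [58.8 60.2 61.9]
0.04 48 13 [63.5 67.7 68.3]
0.04 52 26 [63.2 65.1 67.9]
0.04 56 26 [62.1 63.6 66. ]
0.04 60 20 [61.1 63.2 64.7]
0.04 64 22 [61.1 63.6 65. ]
0.04 68 25 [58.5 62.9 65.3]
```

View pics/s3.png

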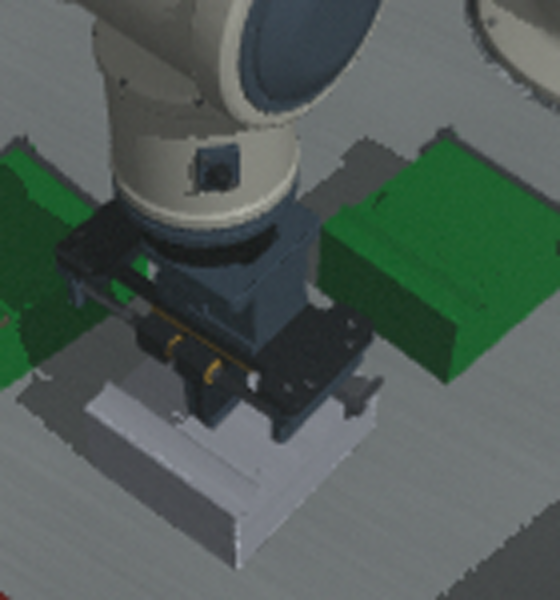

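The edge is hidden under the lip. The rib face is now at box x ≈ 31 (was 12), so the slide is about 19–20 mm, at the stop. Next I release and lift.

Emit:
apply_moves --commands '[{"dp": [-0.05, 0, -0.02], "twist": 0}, {"dp": [-0.12, 0, -0.06], "twist": 0}, {"dp": [-0.18, 0, -0.2], "twist": 0}, {"dp": [-0.2, 0, -0.8], "twist": 0}, {"dp": [-0.2, 0, -1.8], "twist": 0}, {"dp": [-0.2, 0, -3], "twist": 0}, {"dp": [-1.2, 0, -4], "twist": 0}, {"dp": [-2.2, 0, -4], "twist": 0}, {"dp": [-3, 0, -4], "twist": 0}, {"dp": [-3, 0, -4], "twist": 0}, {"dp": [-3, 0, -4], "twist": 0}]'

```text
time_s: 8.35
ee_pos: [0.4568, -0.0175, 0.2182]
orientation: [3.138, -0.136, 0.002]
wrist_force: [0.3, -0.1, -0.4]
width: 0.0006
```

```bash
python3 - <<'E'
from h import *
p,d=ctrl.grab_frame('scene'); P=points('scene',d)
B=np.array([.5551,-.0254,0]); c,s=np.cos(-.0865),np.sin(-.0865)
Q=(P-B)@np.array([[c,s,0],[-s,c,0],[0,0,1]]).T
st=ctrl.get_state(); print(st['time_s'],st['ee_pos'],st['wrist_force'])
q=Q[(abs(Q[...,1])<.05)&(Q[...,2]>.03)&(Q[...,2]<.085)&(abs(Q[...,0])<.08)]
for x in np.arange(-.04,.07,.006):
    z=q[abs(q[:,0]-x)<.003][:,2]
    if len(z)>3: print(round(x*1000),len(z),np.percentile(z,[10,50,90]).round(4)*1000)
k=(Q[...,0]>-.04)&(Q[...,0]<.026)&(abs(Q[...,1])<.05)&(Q[...,2]>.04)&(Q[...,2]<.09)
print('slope',np.polyfit(Q[k][:,0],Q[k][:,2],1))
a=np.load('pics/scene0.npz')['p']
df=np.abs(a.astype(int)-p).sum(2)>60
for n,(u0,u1,v0,v1) in dict(bottle=(172,210,108,162),tray=(195,265,230,292),comb=(455,490,183,238),lota=(428,490,265,325)).items(): print(n,'changed',df[v0:v1,u0:u1].sum())
cv2.imwrite('pics/s4.png',p[:,:,::-1])
E
```

```text
8.4 [ 0.45699657 -0.01756332  0.21801168] [-0.24349709 -0.04730854 -0.6833914 ]
-40 87 [55.7 57.8 60.2]
-34 66 [55.8 57.5 59.1]
-28 72 [55.9 57.5 59. ]
-22 75 [55.7 57.6 59.3]
-16 65 [56.3 57.9 59.4]
-10 76 [56.5 58.2 60. ]
-4 71 [56.4 58.4 60.2]
2 72 [57.1 58.4 60.4]
8 75 [57.6 58.8 60.2]
14 80 [57.2 59.1 60.7]
20 71 [57.5 59.1 61. ]
26 56 [58.3 59.8 61.4]
32 48 [65.4 66.9 68.2]
38 99 [63.4 65.5 68. ]
44 62 [62.3 63.8 65.7]
50 95 [64.2 67.2 69.6]
56 92 [61.8 63.4 65. ]
62 79 [61.1 63.5 65. ]
68 117 [43.6 63.  64.8]
slope [0.03517471 0.05853806]
bottle changed 0
tray changed 0
comb changed 0
lota changed 0
```

View pics/s4.png

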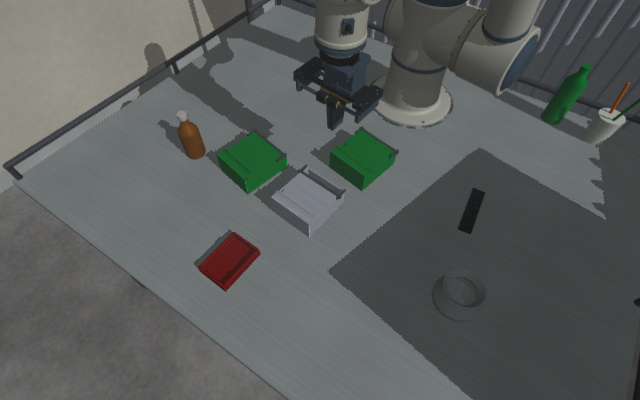

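The flap at (310,198) stays down by itself against the lip. Its slope is about 0.035 rad, which matches the 4 mm play, the rib is still at about 31 mm, and the other objects are unchanged. Handing in.

```bash
python3 -c "
from station import ctrl
print(ctrl.job_done())"
```

```text
the job is handed in; nothing more can be done
None
```

The soap box is closed: the flap is tucked under the lip and stays down by itself. I handed the job in at about 8.4 s of the 38 s allowed; no verdict is reported.

I folded the flap with closed fingertips on its outer side and pressed it flat with about 19 N. I then pushed the rib towards the lip until it stopped, with about 23 N at the end, and lifted clear.

**Last checks, after letting go:**
- **Hinge angle:** the flap's slope measured about 0.035 rad, against the 0.08 limit. It had risen slightly to rest under the lip, which matches the 4 mm of play.
- **Slide:** the rib face moved from about 12 mm to 31 mm in box x, so the flap slid about 19 to 20 mm and is essentially fully home.
- **Other objects:** there was no pixel change around the lota, tray, bottle or comb in the scene camera.
- **Contact:** the wrist force was near zero after lifting off. The fingers stayed on the outer side, so I expect no touch on the pad, but I had no direct reading of that.

**Failed or disagreed:** one move call was refused because it lacked a twist value, so I sent it again. The two cameras differed by 4 mm on the lip's middle (sideways), and the depth readings came out 1 to 2 mm low. Neither affected the result.

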